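# Reseat the cartridge under the reader's push-latch lid

## Robot

A 6-joint arm with a two-finger parallel gripper is mounted at the origin on the work surface. World frame = base frame: x ahead of the robot, y to its left, z up, the work surface at z = 0. Lengths are in m, angles in rad, forces in N, time in s.
With the tool pointing down it reaches from about 0.275 to 0.875 m from the base axis. Payload 12.5 kg.
Tool frame: the origin (TCP) lies where the fingers leave the gripper's body, on its centre line; the fingertips stand 73 mm ahead of it and the grasp point (between the pads) lies 54 mm ahead of it; z points along the fingers, x is the direction in which the jaws open and shut, and the axes are right-handed (so a half turn about z gives the same grasp; the last joint's range is limited). The gripper opens to 85 mm and grips with 20 to 120 N. Pads are 22 mm wide; open, the fingers measure 114 mm over their backs; the gripper's body (76 mm by 85 mm) begins 54 mm behind the grasp point. The pads swing forward as they close: fully open they stand 13 mm farther back than shut.
Start: joints at [-1.283, 0.351, 1.652, -0, 1.139, -0.085], TCP at [0.2, -0.512, 0.304] pointing down, gripper open.
Joint ranges: [-2.75, 2.75], [-0.79, 2.1], [0.01, 2.65], [-1.57, 4.71], [0.07, 3.14], [-2.87, 2.87]. Speed limits (rad/s): [2.22, 2.22, 2.79, 3.14, 3.14, 3.14].

## Interface

Orientations are given as a rotation vector (axis times angle).
In Python, from bench import r gives the robot as it stands. The module is installed in compiled form; this text tells all that it offers.
- The arm moves only by the tool servo_tool, never from a script. Its argument "commands" is a list of rows, each a list of 2 entries, a list of its own where there are three numbers: the shift along the world's x, y, z in units of 30 mm (1.0 is 30 mm), then the turn, a rotation vector about the world's x, y, z in units of 6 degrees (1.0 is 6 degrees). In form: [[[dx, dy, dz], [wx, wy, wz]], ...]. A call has 1 to 5 rows; each row shifts and turns the pose as measured when the row begins; what a row does not reach is not made up. A row lasts 1/10 s, in which the tool goes at most 50 mm and 8.59 degrees, less where a joint would pass 70% of its speed; a pose out of reach is approached as far as the arm can. A call is refused whole if a number of a shift passes 1 or a number of a turn 1, either way. A call with a gripper value outside its range is refused whole. "fingers" is the opening in per cent of the stroke, from 0 (shut) to 100 (fully open), set as the call begins (left out, the last holds). The fingers move at their own pace and stop on an object; "force" is the grip in N (left out, the last holds). Time passes only in rows, so rows that do not move let the fingers close. It gives the time, the measured TCP pose, the force and the opening at its end, in the units of the state.
- r.read_state(): the state, without advancing time (a new reading comes with each control period).
- r.snapshot(name): name is "side" or "top" or "wrist"; returns a dict with "img" (384x512x3 uint8, red, green, blue), "range_z" (384x512 float32, m along the optical axis (not along the pixel's ray), 0 where there is no reading), "mtx" (3x3 intrinsics, pixels), "camera_from_world" (4x4, takes a point from world to camera coordinates); the wrist camera has in their place "T_tool_cam" (4x4, takes a point from camera to tool coordinates, whose origin is the TCP and whose axes are the tool frame's). Camera axes: x right, y down, z forward; pixel columns grow to the right and rows downward; lengths in m; the calibration is good to about 2 mm. The wrist camera is an equidistant fisheye: a pixel r from the principal point sees the ray r / f radians off the axis. A picture is of the moment at which its call begins: read the wrist's pose just before it.
- r.sign_off(): hands the job in, once; it reports no verdict.
The state is a dict: "clock": time; "joint_positions": joint angles; "joint_velocities": joint speeds; "joint_efforts": joint torques, N m; "tool_pos": TCP position; "tcp_rot": TCP orientation; "wrist_force": force on the tool from outside, world axes, zero at the start; "ft_torque": the same for the moment, N m; "width": finger opening in m.
Only numpy, scipy, OpenCV 4.12 (cv2) and the standard library are available. Lean on these libraries where they do the work, as an engineer would, in place of code of your own. Each camera call takes 0.05 s, during which the arm holds its last target. There are 200 camera calls.

## Task

The bench reader has not read its cartridge because it was not pushed all the way in. Press the lid to pop it open, push the cartridge along its bay until it sits fully home against the end stop, then press the lid shut again until it latches. Only touch and push: do not lift the cartridge out, and leave the spare cartridge, tube rack, tip box and reagent bottle where they are.

Things in the scene. Friction and masses are not known exactly. Their poses are not given: they have to be found in the camera images.
- reader: Cartridge reader: white plastic bench instrument, fixed, 288 (x) x 200 (y) x 85 mm high, sloping screen console at its front (-x, towards the robot), flat decks around the lid. Origin: on the bench (z = 0) under the lid; x to its rear, y to its left, z up. 'Reader's frame' below means this one, in mm. The lid lies in a recess x -74..+77, y -44..+44; deck top z = 85.
- bay_stop (a point): Foot of the end stop, rear wall of the cartridge bay, at (60, 0, 47) in the reader's frame. The bay, under the lid, is a straight open-topped channel from x = -56 (front wall) to x = 60 (end stop), 45 wide (y -22..+22), floor z = 47, rim z = 69.
- lid (a joint): Angle of the grey lid, rad: 0 latched flush, positive open to its stop at 1.6 (upright). Push-push latch: press the latched lid to the bottom of its travel (-0.04, 5.5 mm at the front edge; 4-6 N there, 15 N is safe), let go, and it swings itself open in about 2 s (keep clear of it). Swing it down (1-5 N), press to the bottom again, let go: latched. A press short of the bottom does nothing.
- lid_hinge (a point): Middle of the lid's hinge axis, at (70, 0, 81) in the reader's frame; the axis is parallel to the reader's y, at the rear of the bay. The lid is a flat plate 140 long, 86 wide, 8 mm thick, its mid-plane through this axis.
- lid_press (a point): Middle of the round thumb mark (22 mm) on the lid's outer face, 127 mm from the hinge axis; moves with the lid. Latched it is at (-57, 0, 85) in the reader's frame. Its x points along the lid to the hinge, z out of the outer face.
- lid_edge (a point): Middle of the lid's front (free) edge, 143 mm from the hinge axis; moves with the lid. Open at 1.6 rad it is the top, 224 mm above the bench, and the outer face looks to the rear, away from the robot. A latch tongue (17 wide, 4 thick, 24 mm high) stands on the inner face, 132 mm from the hinge.
- cartridge: Cartridge in the bay: loose white block, 60 (x) x 41 (y) x 12 mm, 40-85 g, with a thumb grip 20 mm high on its tail end (its x -30..-14, 30 wide). Origin: centre of its underside, on the bay floor; x to its nose, towards the end stop. Fully home the nose touches the stop: origin at x = 30, tail face at x = 0 in the reader's frame. Starts 8-16 mm short. Seen only with the lid open.
- spare_cartridge: Bystander: a second cartridge of the same shape, lying loose on the bench beside the reader. Origin: centre of its underside.
- tube_rack: Bystander: white rack 110 x 54 x 33 mm with five capped tubes up to 48 mm high, loose on the bench. Origin: centre of its underside.
- tip_box: Bystander: black pipette-tip box 122 x 84 x 50 mm, loose on the bench. Origin: centre of its underside.
- reagent_bottle: Bystander: amber bottle, 44 mm in diameter, 75 mm high, loose on the bench. Origin: centre of its underside.

How it is judged:
On the way, in this order (a step that is already met when the one before it is completed fails the run):
1. the lid has been pressed and has popped wide open (value of joint lid above 1.3 rad), for 0.2 s.
2. with the lid open, the cartridge has been pushed fully home (value of joint lid above 1 rad and x of cartridge in the frame of reader above 0.028 m), for 0.2 s.
At the end, for the whole second after the job is handed in: The lid is latched flush by itself (joint within 0.012 rad of 0), the cartridge lies flat in its bay at rest, its nose within 2 mm of the end stop (value of joint lid between -0.012 and 0.012 rad and x of cartridge in the frame of reader above 0.028 m and z of cartridge in the frame of reader below 0.05 m and linear speed of cartridge below 0.01 m/s); the robot touches nothing.
It fails at once if the cartridge was lifted in its bay by more than 8 mm (z of cartridge in the frame of reader above 0.055 m).
It fails at once if the spare cartridge was moved (distance of spare_cartridge from where it was at the start of the episode above 0.02 m).
It fails at once if the tube rack was moved (distance of tube_rack from where it was at the start of the episode above 0.02 m).
It fails at once if the tip box was moved (distance of tip_box from where it was at the start of the episode above 0.02 m).
It fails at once if the reagent bottle was moved (distance of reagent_bottle from where it was at the start of the episode above 0.02 m).
It also fails if it takes over 53 s, if anything falls off the work surface, if the arm or the gripper's body presses on something with over 40 N, if the wrist force passes 120 N, or if a joint passes its speed limit or range.

## Working session

There is one attempt and no reset: what is moved stays moved. The work goes in short steps, Python scripts to look and compute and a tool call to move; the robot and the scene stay as the last step left them, time stands still between calls to the robot, and variables do not carry over. Pictures are saved under pics/ and viewed, about 8 in all and at most 12, crops included, and the job is handed in when it is done.

Besides the shell and the picture viewer there is one more tool, called after ">>>" as name([rows], argument=value, ...), one row to a line, values as JSON. servo_tool: Moves the arm, as the interface text tells. Its arguments: {"type":"object","properties":{"commands":{"type":"array"},"fingers":{"type":"number"},"force":{"type":"number"}},"required":["commands"]}

```bash
mkdir -p pics
cat > h.py <<'E'
import numpy as np, cv2
from bench import r
def save(s,n): cv2.imwrite(f'pics/{n}.png', s['img'][:,:,::-1])
def world(s):
    K=s['mtx'];z=s['range_z'];v,u=np.mgrid[:z.shape[0],:z.shape[1]]
    P=np.stack([(u-K[0,2])/K[0,0]*z,(v-K[1,2])/K[1,1]*z,z],-1)
    T=np.linalg.inv(s['camera_from_world']); return P@T[:3,:3].T+T[:3,3]
E
python3 - <<'E'
from h import *
a=r.snapshot('top');b=r.snapshot('side');np.savez('t.npz',**a);np.savez('s.npz',**b)
cv2.imwrite('pics/a.png',cv2.resize(np.hstack([a['img'],b['img']])[:,:,::-1],(800,300)))
cv2.imwrite('pics/top.png',cv2.resize(a['img'][:,:,::-1],(768,576)))
for s in (a,b): print(s['mtx'][0],np.linalg.inv(s['camera_from_world']).round(3))
print(r.read_state())
E
```

```text
[396.52893698   0.         254.66875084] [[-0.01  -0.984  0.177  0.405]
 [-1.     0.008 -0.012  0.035]
 [ 0.01  -0.177 -0.984  0.921]
 [ 0.     0.     0.     1.   ]]
[413.33722675   0.         255.20598046] [[ 0.989 -0.086  0.122  0.448]
 [-0.15  -0.578  0.802 -0.621]
 [ 0.002 -0.811 -0.585  0.567]
 [ 0.     0.     0.     1.   ]]
{'clock': 0.1, 'joint_positions': array([-1.28259315e+00,  3.51190231e-01,  1.65233570e+00,  3.39484509e-06,
        1.13912022e+00, -8.45758545e-02]), 'joint_velocities': array([-8.70525746e-04,  1.09931103e-03, -2.05611662e-03, -9.31524111e-05,
       -5.49837792e-04,  1.83503625e-03]), 'joint_efforts': array([ 3.02193694e-04, -5.06832433e+01, -2.91875786e+01, -9.23370385e-05,
        2.65916009e-03,  3.55158693e-05]), 'tool_pos': array([ 0.20028795, -0.51200338,  0.30341718]), 'tcp_rot': array([-2.59407260e+00,  1.77093052e+00,  1.27968659e-03]), 'wrist_force': array([ 0.58130535, -0.30537997,  0.08515191]), 'ft_torque': array([-0.014952  , -0.00551512,  0.00782783]), 'width': 0.08545903592162682}
```

View pics/top.png

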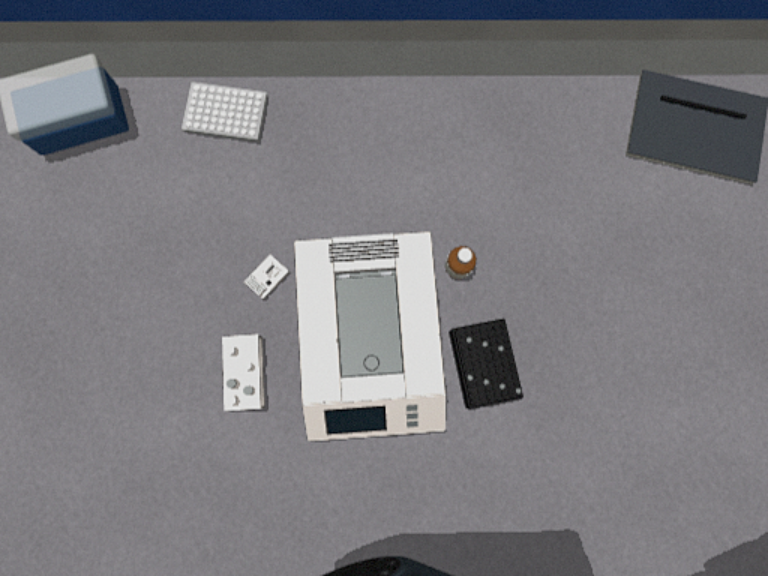

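View pics/a.png

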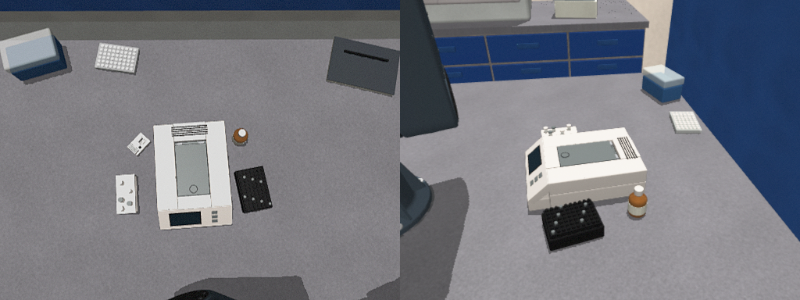

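The top view shows the reader in the middle. The lid spans (336,272) to (402,377) and the thumb mark is at (371,362). The rack and spare are to its left, the tip box and bottle to its right. The side view shows the same lid and mark.

```bash
python3 - <<'E'
from h import *
for n in 'ts':
    s=dict(np.load(n+'.npz'));W=world(s);img=s['img'].astype(int)
    z=W[...,2]
    near=(abs(W[...,0]-.5)<.25)&(abs(W[...,1])<.2)&(z>.07)&(z<.1)
    br=img.sum(2)/3
    deck=near&(br>190); lid=near&(br>80)&(br<165)
    k=cv2.morphologyEx(lid.astype(np.uint8),cv2.MORPH_OPEN,np.ones((5,5)))
    nn,lab,st,c=cv2.connectedComponentsWithStats(k);i=1+st[1:,4].argmax();L=lab==i
    P=W[L];print(n,'lid px',st[i],'z med',np.median(P[:,2]))
    (cx,cy),wh,ang=cv2.minAreaRect((P[:,:2]*1000).astype(np.float32));print('lid rect',cx,cy,wh,ang)
    D=W[deck];print('deck z',np.median(D[:,2]));print('deck rect',cv2.minAreaRect((D[:,:2]*1000).astype(np.float32)))
    # thumb ring: darker within lid
    x0,y0,w,h=st[i][:4];roi=cv2.resize(s['img'][y0-8:y0+h+8,x0-8:x0+w+8],None,fx=5,fy=5,interpolation=cv2.INTER_CUBIC)
    cv2.imwrite(f'pics/lid_{n}.png',roi[:,:,::-1]);print('roi',x0-8,y0-8,roi.shape)
E
python3 -c "
import cv2,numpy as np
a=cv2.imread('pics/lid_t.png');b=cv2.imread('pics/lid_s.png')
H=max(a.shape[0],b.shape[0]);f=lambda i:cv2.copyMakeBorder(i,0,H-i.shape[0],0,0,0)
c=np.hstack([f(a),f(b)]);print(c.shape,a.shape);k=min(1,800/c.shape[1],600/c.shape[0]);print(k);cv2.imwrite('pics/lid.png',cv2.resize(c,None,fx=k,fy=k))"
```

```text
t lid px [ 223  182   46   69 2648] z med 0.08463892365433989
lid rect 518.2791137695312 44.929805755615234 (149.1663055419922, 89.71369934082031) 3.698910713195801
deck z 0.08438199088501996
deck rect ((518.6464233398438, 17.978347778320312), (256.35064697265625, 255.41201782226562), 2.809828758239746)
roi 215 174 (425, 310, 3)
s lid px [ 201  181   77   32 1816] z med 0.0851097038192749
lid rect 519.6316528320312 43.85865020751953 (151.8921661376953, 89.52276611328125) 2.2233645915985107
deck z 0.08486354539749125
deck rect ((519.95166015625, 17.29712677001953), (254.81689453125, 257.7402038574219), 2.9972848892211914)
roi 193 173 (240, 465, 3)
(425, 775, 3) (425, 310, 3)
1
```

View pics/lid.png

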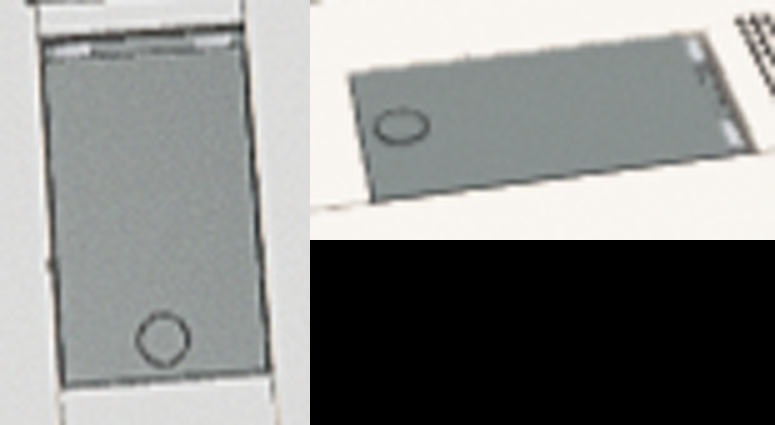

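The zoom shows the thumb mark centred at (163,340) in the top crop and (402,127) in the side crop. The recess corners are also clear, so I'll triangulate from these.

Run:
```python
from h import *
t=dict(np.load('t.npz'));s=dict(np.load('s.npz'))
def ray(c,uv):
    T=np.linalg.inv(c['camera_from_world']);d=T[:3,:3]@np.linalg.inv(c['mtx'])@[*uv,1];return T[:3,3],d
def onz(c,uv,z):
    o,d=ray(c,uv);return o+d*(z-o[2])/d[2]
def tri(a,b):
    (o1,d1),(o2,d2)=ray(t,a),ray(s,b);n=np.cross(d1,d2)
    k=np.linalg.solve(np.c_[d1,-d2,n],o2-o1);return o1+k[0]*d1+k[2]*n/2,k[2]*np.linalg.norm(n)
A=lambda x,y:((x+.5)/5-.5+215,(y+.5)/5-.5+174)
B=lambda x,y:((x-310+.5)/5-.5+193,(y+.5)/5-.5+173)
pts={'thumb':((163,340),(402,127)),'fl':((62,386),(349,74)),'fr':((270,374),(373,203)),'rr':((243,25),(755,153)),'rl':((42,40),(705,33))}
Q={}
for k,(a,b) in pts.items():
    p,e=tri(A(*a),B(*b));q=(onz(t,A(*a),.085)+onz(s,B(*b),.085))/2;Q[k]=q
    print(k,p.round(4),'gap',round(e,4),'plane',onz(t,A(*a),.085).round(4),onz(s,B(*b),.085).round(4))
f=(Q['fl']+Q['fr'])/2;b=(Q['rl']+Q['rr'])/2;d=b-f
print('yaw deg',np.degrees(np.arctan2(d[1],d[0])),np.linalg.norm(d), np.degrees(np.arctan2(*(Q['fl']-Q['fr'])[[0,1]]*[-1,1])))
u=d/np.linalg.norm(d);print('origin est',(f+b)/2-u*.0015, Q['thumb']+u*.057)
```

```text
thumb [0.4607 0.0412 0.0856] gap 0.0 plane [0.4608 0.0412 0.085 ] [0.4608 0.042  0.085 ]
fl [0.4419 0.0836 0.0839] gap -0.0004 plane [0.442  0.0835 0.085 ] [0.4417 0.082  0.085 ]
fr [ 0.4465 -0.0036  0.084 ] gap 0.0007 plane [ 0.4461 -0.0035  0.085 ] [ 0.4469 -0.0047  0.085 ]
rr [0.5957 0.0057 0.0843] gap -0.0008 plane [0.596  0.0057 0.085 ] [0.5951 0.0047 0.085 ]
rl [0.591  0.0925 0.0834] gap 0.0012 plane [0.5901 0.0925 0.085 ] [0.5912 0.0903 0.085 ]
yaw deg 3.444959646290968 0.14917987166952998 3.078777250699141
origin est [0.51714119 0.04370193 0.085     ] [0.51765608 0.04503688 0.085     ]
```

>>> servo_tool([
  [[0.4,0.92,0],[0,0,-0.6]],
  [[0.4,0.92,0],[0,0,-0.6]],
  [[0.4,0.92,0],[0,0,-0.6]],
  [[0.4,0.92,0],[0,0,-0.6]],
  [[0.4,0.92,0],[0,0,-0.6]],
], fingers=0, force=40)

```text
clock: 0.6
tool_pos: [0.2601, -0.371, 0.3014]
tcp_rot: [-2.268, 2.171, 0.005]
wrist_force: [0.9, -0.7, -0.3]
width: 0.0126
```

>>> servo_tool([
  [[0.4,0.92,0],[0.03,-0.6,0]],
  [[0.4,0.92,0],[0.03,-0.6,0]],
  [[0.4,0.92,0],[0.03,-0.6,0]],
  [[0.4,0.92,0],[0.03,-0.6,0]],
  [[0.4,0.92,0],[0.03,-0.6,0]],
])

```text
clock: 1.1
tool_pos: [0.3221, -0.2266, 0.3006]
tcp_rot: [-2.083, 1.998, -0.317]
wrist_force: [0.5, -0.1, -0.6]
width: 0.0001
```

>>> servo_tool([
  [[0.4,0.92,0],[0,0,0]],
  [[0.4,0.92,0],[0,0,0]],
  [[0.4,0.92,0],[0,0,0]],
  [[0.4,0.92,0],[0,0,0]],
  [[0.4,0.92,0],[0,0,0]],
])

```text
clock: 1.6
tool_pos: [0.3822, -0.0825, 0.3002]
tcp_rot: [-2.078, 1.999, -0.318]
wrist_force: [0.3, -0.7, -0.5]
width: -0.0004
```

>>> servo_tool([
  [[0.4,0.82,-0.6],[0,0,0]],
  [[0.4,0.82,-0.6],[0,0,0]],
  [[0.4,0.82,-0.6],[0,0,0]],
  [[0.4,0.82,-0.6],[0,0,0]],
  [[0.4,0.82,-0.6],[0,0,0]],
])

```text
clock: 2.1
tool_pos: [0.4444, 0.0468, 0.2093]
tcp_rot: [-2.076, 1.994, -0.325]
wrist_force: [1.0, -0.9, 0.4]
width: 0.0003
```

```bash
cat >> h.py <<'E'
from scipy.spatial.transform import Rotation as Ro
O=np.array([.5175,.0445,0]);RY=Ro.from_euler('z',3.2,degrees=True).as_matrix()
def rd(p): return (np.asarray(p)-O)@RY*1000
def st(tip=73):
    s=r.read_state();R=Ro.from_rotvec(s['tcp_rot']).as_matrix();p=s['tool_pos']
    print('t',s['clock'],'tcp',p.round(4),'tcp_rd',rd(p).round(1),'tip_rd',rd(p+R[:,2]*tip/1000).round(1),'F',s['wrist_force'].round(1))
    print('x_rd',(RY.T@R[:,0]).round(3),'z_rd',(RY.T@R[:,2]).round(3))
E
python3 -c "
from h import *
st()"
```

```text
t 2.1 tcp [0.4444 0.0468 0.2093] tcp_rd [-72.9   6.4 209.3] tip_rd [-49.1   6.6 140.3] F [ 1.  -0.9  0.4]
x_rd [-0.014 -1.    -0.008] z_rd [ 0.326  0.003 -0.945]
```

>>> servo_tool([
  [[-0.06,-0.1,-0.7],[0,0,0]],
  [[-0.06,-0.1,-0.5],[0,0,0]],
  [[0,0,-0.2],[0,0,0]],
  [[0,0,-0.1],[0,0,0]],
])

```text
clock: 2.5
tool_pos: [0.4407, 0.044, 0.1605]
tcp_rot: [-2.083, 1.99, -0.321]
wrist_force: [-0.0, -0.0, -0.0]
width: -0.0004
```

```bash
python3 -c "
from h import *
st()
s=r.snapshot('wrist');save(s,'w1')
s=r.snapshot('side');cv2.imwrite('pics/w2.png',cv2.resize(np.hstack([cv2.resize(s['img'][130:290,130:345],(516,384)),cv2.imread('pics/w1.png')[:,:,::-1]]),(800,298))[:,:,::-1])"
```

```text
t 2.5 tcp [0.4407 0.044  0.1605] tcp_rd [-76.7   3.8 160.5] tip_rd [-53.2   4.2  91.4] F [-0. -0. -0.]
x_rd [-0.009 -1.    -0.009] z_rd [ 0.323  0.005 -0.947]
```

View pics/w2.png

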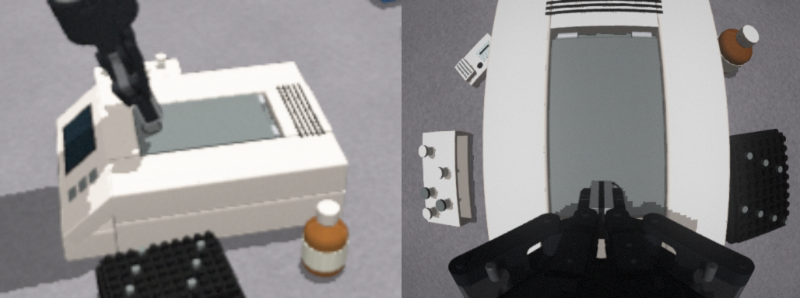

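The fingertip stands just above the thumb mark and centred on the lid: about (150,125) in the side view, (603,190) in the wrist view. I'll press next.

>>> servo_tool([
  [[0,-0.1,-0.1],[0,0,0]],
  [[0,0,-0.07],[0,0,0]],
])

```text
clock: 2.8
tool_pos: [0.4415, 0.0405, 0.1569]
tcp_rot: [-2.081, 1.989, -0.324]
wrist_force: [0.3, 0.9, 0.9]
width: -0.0004
```

>>> servo_tool([
  [[0,0,-0.07],[0,0,0]],
])

```text
clock: 2.9
tool_pos: [0.4417, 0.0404, 0.1551]
tcp_rot: [-2.08, 1.989, -0.325]
wrist_force: [-2.4, 1.5, 2.9]
width: -0.0002
```

>>> servo_tool([
  [[0,0,-0.07],[0,0,0]],
])

```text
clock: 3.0
tool_pos: [0.4416, 0.0404, 0.1531]
tcp_rot: [-2.079, 1.989, -0.325]
wrist_force: [-2.1, 1.2, 3.7]
width: 0.0003
```

Contact is at TCP z of about 0.156, and the bottom should be near 0.151.

>>> servo_tool([
  [[0,0,-0.08],[0,0,0]],
])

```text
clock: 3.1
tool_pos: [0.4416, 0.0404, 0.1508]
tcp_rot: [-2.079, 1.989, -0.325]
wrist_force: [-2.7, 1.2, 4.4]
width: -0.0002
```

>>> servo_tool([
  [[0,0,-0.08],[0,0,0]],
])

```text
clock: 3.2
tool_pos: [0.4417, 0.0404, 0.1485]
tcp_rot: [-2.079, 1.988, -0.326]
wrist_force: [-6.9, 0.1, 15.4]
width: -0.0001
```

The force jumped to 15 N, so this is the bottom. I'll release up and back.

>>> servo_tool([
  [[-0.5,0,0.8],[0,0,0]],
  [[-1,0,0.7],[0,0,0]],
  [[-1,0,0.3],[0,0,0]],
  [[0,0,0],[0,0,0]],
  [[0,0,0],[0,0,0]],
])

```text
clock: 3.7
tool_pos: [0.3654, 0.0403, 0.2032]
tcp_rot: [-2.078, 1.988, -0.327]
wrist_force: [0.3, -0.6, 1.3]
width: -0.0001
```

>>> servo_tool([
  [[0,0,0],[0,0,0]],
  [[0,0,0],[0,0,0]],
  [[0,0,0],[0,0,0]],
  [[0,0,0],[0,0,0]],
  [[0,0,0],[0,0,0]],
])

```text
clock: 4.2
tool_pos: [0.3675, 0.0402, 0.2021]
tcp_rot: [-2.079, 1.988, -0.327]
wrist_force: [-0.9, 0.3, -0.0]
width: 0.0001
```

>>> servo_tool([
  [[0,0,0],[0,0,0]],
  [[0,0,0],[0,0,0]],
  [[0,0,0],[0,0,0]],
  [[0,0,0],[0,0,0]],
  [[0,0,0],[0,0,0]],
])

```text
clock: 4.7
tool_pos: [0.3676, 0.0402, 0.202]
tcp_rot: [-2.079, 1.989, -0.326]
wrist_force: [-0.0, 0.8, -0.6]
width: -0.0
```

>>> servo_tool([
  [[0,0,0],[0,0,0]],
  [[0,0,0],[0,0,0]],
  [[0,0,0],[0,0,0]],
  [[0,0,0],[0,0,0]],
  [[0,0,0],[0,0,0]],
])

```text
clock: 5.2
tool_pos: [0.3676, 0.0402, 0.202]
tcp_rot: [-2.079, 1.989, -0.326]
wrist_force: [-0.4, -0.3, -0.2]
width: 0.0003
```

```bash
python3 -c "
from h import *
st()
a=r.snapshot('wrist');save(a,'w3')
t=r.snapshot('top');np.savez('t2.npz',**t)
s=r.snapshot('side');np.savez('s2.npz',**s)
cv2.imwrite('pics/open.png',np.hstack([cv2.resize(x,(400,300)) for x in (t['img'][150:300,160:360],s['img'][100:250,150:350])])[:,:,::-1])"
```

```text
t 5.2 tcp [0.3676 0.0402 0.202 ] tcp_rd [-149.9    4.   202. ] tip_rd [-126.     4.4  133.1] F [-0.4 -0.3 -0.2]
x_rd [-0.01  -1.    -0.008] z_rd [ 0.328  0.004 -0.945]
```

View pics/open.png

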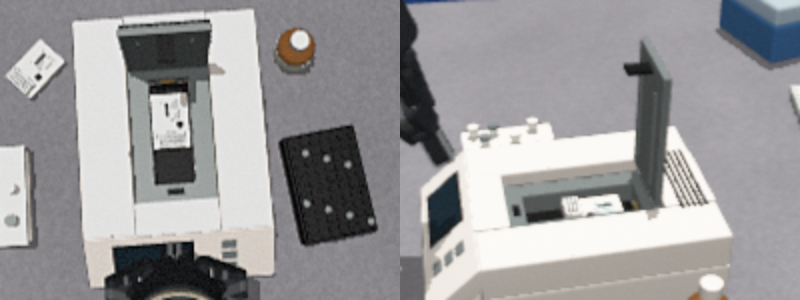

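The lid stands upright. In the top crop the white cartridge lies in the bay at about (170,120), with free floor behind its tail from y=150 to 183.

Run:
```python
from h import *
for n in ('t2','s2'):
    s=dict(np.load(n+'.npz'));W=world(s);Q=(W-O)@RY*1000;x,y,z=np.moveaxis(Q,-1,0);br=s['img'].mean(2)
    m=(abs(y)<21)&(x>-54)&(x<62)&(z>40)&(z<75)&(br>110)
    k=cv2.morphologyEx(m.astype(np.uint8),cv2.MORPH_OPEN,np.ones((3,3)))>0
    if k.any(): print(n,'cart x',np.percentile(x[k],[1,5,50,95,99]).round(1),'y',np.percentile(y[k],[2,98]).round(1),'z',np.percentile(z[k],[5,50,95]).round(1))
    for a in range(-40,60,8):
        q=k&(x>=a)&(x<a+8)
        if q.sum()>3: print(a,q.sum(),np.median(z[q]).round(1),end='; ')
    print()
    l=(abs(y)<45)&(x>20)&(x<110)&(z>95)&(z<240);print('lid n',l.sum())
    for a in range(95,240,20):
        q=l&(z>=a)&(z<a+20)
        if q.sum()>3: print(a,q.sum(),np.median(x[q]).round(1),z[q].max().round(1),end='; ')
    print()
```

```text
t2 cart x [-15.8 -13.4  14.3  42.4  46.5] y [-18.3  20. ] z [55.8 59.2 68. ]
-16 69 66.0; -8 62 65.8; 0 60 58.5; 8 65 58.6; 16 63 58.9; 24 63 58.8; 32 64 58.8; 40 42 56.5; 
lid n 936
95 92 66.1 114.8; 115 72 66.6 134.7; 135 90 67.4 155.0; 155 90 68.0 174.9; 175 104 68.6 195.0; 195 190 68.8 215.0; 215 298 71.4 227.0; 
s2 cart x [-15.6 -15.4   9.9  39.1  41.9] y [-12.9  19.8] z [57.8 59.9 68. ]
-16 52 65.9; -8 40 67.1; 0 29 59.5; 8 32 59.0; 16 31 59.3; 24 28 59.7; 32 32 59.2; 40 11 59.5; 
lid n 1078
95 122 67.2 114.9; 115 137 67.6 134.9; 135 139 68.3 155.0; 155 150 68.9 174.9; 175 151 69.5 194.8; 195 174 70.1 215.0; 215 205 70.9 225.2;
```

>>> servo_tool([
  [[0.8,0.02,0],[0,0,0]],
  [[0.8,0.02,0],[0,0,0]],
  [[0.8,0.02,0],[0,0,0]],
  [[0.73,0.0,-0.4],[0,0,0]],
  [[0,0,-0.4],[0,0,0]],
])

```text
clock: 5.85
tool_pos: [0.4655, 0.0421, 0.1786]
tcp_rot: [-2.077, 1.987, -0.33]
wrist_force: [-0.9, 0.0, 1.0]
width: 0.0002
```

```bash
python3 -c "
from h import *
st()"
```

```text
t 5.85 tcp [0.4655 0.0421 0.1786] tcp_rd [-52.    0.5 178.6] tip_rd [-27.9   0.8 109.7] F [-0.9  0.   1. ]
x_rd [-0.01  -1.    -0.008] z_rd [ 0.331  0.004 -0.944]
```

>>> servo_tool([
  [[-0.17,0,-0.5],[0,0,0]],
  [[0,0,-0.5],[0,0,0]],
  [[0,0,-0.4],[0,0,0]],
  [[0,0,-0.3],[0,0,0]],
])

```text
clock: 6.25
tool_pos: [0.461, 0.0421, 0.1251]
tcp_rot: [-2.077, 1.987, -0.33]
wrist_force: [0.0, -0.2, -0.8]
width: -0.0005
```

```bash
python3 -c "
from h import *
st()"
```

```text
t 6.25 tcp [0.461  0.0421 0.1251] tcp_rd [-56.6   0.7 125.1] tip_rd [-32.4   1.   56.2] F [ 0.  -0.2 -0.8]
x_rd [-0.01  -1.    -0.008] z_rd [ 0.331  0.004 -0.944]
```

Clear of everything so far. Now I'll push along the bay in small steps.

>>> servo_tool([
  [[0.15,0.01,-0.06],[0,0,0]],
  [[0.15,0.01,0],[0,0,0]],
  [[0.12,0.01,0],[0,0,0]],
  [[0.12,0.01,0],[0,0,0]],
])

```text
clock: 6.65
tool_pos: [0.4783, 0.0434, 0.1231]
tcp_rot: [-2.078, 1.987, -0.329]
wrist_force: [-0.0, -0.5, 0.2]
width: 0.0001
```

>>> servo_tool([
  [[0.07,0,0],[0,0,0]],
])

```text
clock: 6.75
tool_pos: [0.4811, 0.0434, 0.1235]
tcp_rot: [-2.077, 1.987, -0.33]
wrist_force: [-0.6, 0.1, -0.7]
width: 0.0
```

>>> servo_tool([
  [[0.05,0,0],[0,0,0]],
])

```text
clock: 6.85
tool_pos: [0.4829, 0.0434, 0.1238]
tcp_rot: [-2.077, 1.986, -0.33]
wrist_force: [-1.2, 0.3, 0.2]
width: -0.0002
```

```bash
python3 -c "
from h import *
st()"
```

```text
t 6.85 tcp [0.4829 0.0434 0.1238] tcp_rd [-34.6   0.8 123.8] tip_rd [-10.4   1.1  54.9] F [-1.2  0.3  0.2]
x_rd [-0.01  -1.    -0.008] z_rd [ 0.331  0.004 -0.944]
```

>>> servo_tool([
  [[0.06,0,0],[0,0,0]],
])

```text
clock: 6.95
tool_pos: [0.4844, 0.0434, 0.1237]
tcp_rot: [-2.078, 1.987, -0.329]
wrist_force: [-9.6, -2.7, 4.6]
width: 0.0002
```

>>> servo_tool([
  [[0.06,0,-0.02],[0,0,0]],
])

```text
clock: 7.05
tool_pos: [0.4847, 0.0435, 0.1228]
tcp_rot: [-2.08, 1.989, -0.325]
wrist_force: [-15.0, -0.7, 11.4]
width: -0.0001
```

```bash
cat > cart.py <<'E'
from h import *
st()
for n in ('top','side'):
    s=r.snapshot(n);W=world(s);Q=(W-O)@RY*1000;x,y,z=np.moveaxis(Q,-1,0);br=s['img'].mean(2)
    k=(abs(y)<21)&(x>-20)&(x<62)&(z>55)&(z<75)&(br>130)
    print(n,k.sum(),'x',np.percentile(x[k],[1,5,95,99]).round(1),'z',np.percentile(z[k],[5,50,95]).round(1))
E
python3 cart.py
```

```text
t 7.05 tcp [0.4847 0.0435 0.1228] tcp_rd [-32.8   0.8 122.8] tip_rd [-9.   1.1 53.8] F [-15.   -0.7  11.4]
x_rd [-0.01  -1.    -0.008] z_rd [ 0.326  0.005 -0.945]
top 473 x [-0.2  2.  56.1 58.6] z [56.6 59.1 67.5]
side 263 x [-1.1  0.7 55.5 58.3] z [57.9 59.9 68.4]
```

The cartridge is home: the tail reads about 0, the nose about 60, it lies flat, and a firm 15 N stop was felt. I'll back off, rise, and turn the tool so the tip leans toward the robot.

>>> servo_tool([
  [[-0.35,0,0],[0,0,0]],
  [[-0.1,0,0.6],[0,0,0]],
  [[0,0,1],[0,0,0]],
  [[0,0,1],[0,0,0]],
  [[0,0,1],[0,0,0]],
])

```text
clock: 7.65
tool_pos: [0.4664, 0.0434, 0.2304]
tcp_rot: [-2.085, 1.994, -0.316]
wrist_force: [0.6, -0.1, -1.2]
width: 0.0003
```

>>> servo_tool([
  [[0,0,1],[0,0,0]],
  [[0,0,1],[0,0,0]],
  [[0,0,1],[0,0,0]],
  [[0,0,0.7],[-0.05,1,0]],
  [[0,0,0],[-0.05,1,0]],
])

```text
clock: 8.15
tool_pos: [0.4632, 0.0436, 0.3503]
tcp_rot: [-2.203, 2.108, -0.116]
wrist_force: [-0.5, -0.5, -1.2]
width: 0.0004
```

>>> servo_tool([
  [[0,0,0],[-0.05,1,0]],
  [[0,0,0],[-0.05,1,0]],
  [[0,0,0],[-0.05,1,0]],
  [[0,0,0],[-0.03,0.4,0]],
])

```text
clock: 8.55
tool_pos: [0.4621, 0.0437, 0.352]
tcp_rot: [2.132, -2.042, -0.262]
wrist_force: [-0.1, 0.1, 0.1]
width: 0.0
```

```bash
python3 cart.py
```

```text
t 8.55 tcp [0.4621 0.0437 0.352 ] tcp_rd [-55.3   2.3 352. ] tip_rd [-73.5   2.9 281.3] F [-0.1  0.1  0.1]
x_rd [-0.013 -1.    -0.004] z_rd [-0.248  0.008 -0.969]Traceback (most recent call last):
  File "cart.py", line 6, in <module>
    print(n,k.sum(),'x',np.percentile(x[k],[1,5,95,99]).round(1),'z',np.percentile(z[k],[5,50,95]).round(1))
                        ~~~~~~~~~~~~~^^^^^^^^^^^^^^^^^^
    return _quantile_unchecked(
        a, q, axis, out, overwrite_input, method, keepdims, weights)
    return _ureduce(a,
                    func=_quantile_ureduce_func,
    ...<5 lines>...
                    overwrite_input=overwrite_input,
                    method=method)
    r = func(a, **kwargs)
    result = _quantile(arr,
                       quantiles=q,
    ...<2 lines>...
                       out=out,
                       weights=wgt)
    slices_having_nans = np.isnan(arr[-1, ...])
                                  ~~~^^^^^^^^^
IndexError: index -1 is out of bounds for axis 0 with size 0
```

>>> servo_tool([
  [[0.98,0.045,0],[0,0,0]],
  [[0.98,0.045,0],[0,0,0]],
  [[0.98,0.045,0],[0,0,0]],
  [[0.98,0.045,0],[0,0,0]],
  [[0.98,0.045,0],[0,0,0]],
])

```text
clock: 9.1
tool_pos: [0.6106, 0.051, 0.3517]
tcp_rot: [2.136, -2.044, -0.26]
wrist_force: [0.4, 0.0, 0.9]
width: 0.0
```

>>> servo_tool([
  [[0.98,0.045,0],[0,0,0]],
  [[0,0,0],[0,0,0]],
])

```text
clock: 9.3
tool_pos: [0.6427, 0.0525, 0.3504]
tcp_rot: [2.138, -2.045, -0.258]
wrist_force: [-0.3, -0.5, -0.2]
width: -0.0002
```

```bash
sed -i "s/for n in ('top','side')/for n in ('side',)/" cart.py; python3 cart.py; python3 -c "
from h import *
save(r.snapshot('side'),'side3')"
```

```text
t 9.3 tcp [0.6427 0.0525 0.3504] tcp_rd [125.4   1.  350.4] tip_rd [107.8   1.6 279.6] F [-0.3 -0.5 -0.2]
x_rd [-0.012 -1.    -0.006] z_rd [-0.242  0.009 -0.97 ]
side 252 x [ 0.1  0.8 55.6 58. ] z [58.  59.8 68.2]
```

View pics/side3.png

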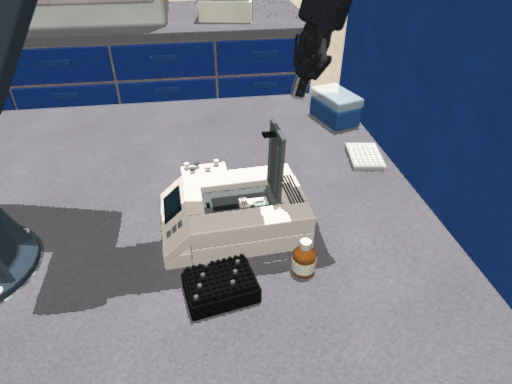

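The tip is at (297,92), above and behind the open lid, whose top is at (277,125). The cartridge still reads home. I'll lower behind the lid.

>>> servo_tool([
  [[0,0,-0.9],[0,0,0]],
  [[0,0,-0.9],[0,0,0]],
  [[0,0,-0.8],[0,0,0]],
  [[-0.3,-0.02,0],[0,0,0]],
  [[-0.2,-0.02,0],[0,0,0]],
])

```text
clock: 9.9
tool_pos: [0.6209, 0.0514, 0.2728]
tcp_rot: [2.141, -2.047, -0.254]
wrist_force: [1.6, 0.7, 1.3]
width: -0.0001
```

>>> servo_tool([
  [[-0.3,-0.02,0],[0,0,0]],
  [[-0.3,-0.02,0],[0,0,0]],
])

```text
clock: 10.1
tool_pos: [0.6014, 0.0501, 0.274]
tcp_rot: [2.144, -2.049, -0.251]
wrist_force: [2.7, 0.6, -0.9]
width: -0.0001
```

```bash
python3 -c "
from h import *
st()"
```

```text
t 10.1 tcp [0.6014 0.0501 0.274 ] tcp_rd [ 84.    0.9 274. ] tip_rd [ 66.9   1.6 203. ] F [ 2.7  0.6 -0.9]
x_rd [-0.011 -1.    -0.007] z_rd [-0.234  0.009 -0.972]
```

>>> servo_tool([
  [[-0.4,-0.02,-0.18],[0,0,0]],
  [[-0.4,-0.02,-0.18],[0,0,0]],
  [[-0.5,-0.03,-0.25],[0,0,0]],
  [[-0.5,-0.03,-0.25],[0,0,0]],
])

```text
clock: 10.5
tool_pos: [0.5454, 0.0469, 0.2534]
tcp_rot: [2.153, -2.057, -0.235]
wrist_force: [4.8, 0.9, -0.3]
width: 0.0002
```

```bash
python3 -c "
from h import *
st()"
```

```text
t 10.5 tcp [0.5454 0.0469 0.2534] tcp_rd [ 28.    0.9 253.4] tip_rd [ 12.    1.5 182.2] F [ 4.8  0.9 -0.3]
x_rd [-0.011 -1.    -0.007] z_rd [-0.219  0.009 -0.976]
```

>>> servo_tool([
  [[-0.45,-0.03,-0.4],[0,0,0]],
  [[-0.45,-0.03,-0.45],[0,0,0]],
])

```text
clock: 10.7
tool_pos: [0.5175, 0.0451, 0.2307]
tcp_rot: [2.158, -2.062, -0.226]
wrist_force: [4.5, 0.8, 0.8]
width: 0.0
```

>>> servo_tool([
  [[-0.5,-0.03,-0.4],[0.02,-0.4,0]],
  [[-0.5,-0.03,-0.4],[0.02,-0.4,0]],
])

```text
clock: 10.9
tool_pos: [0.4876, 0.0433, 0.2085]
tcp_rot: [2.213, -2.113, -0.13]
wrist_force: [4.4, 0.4, 2.1]
width: -0.0
```

```bash
python3 -c "
from h import *
st()"
```

```text
t 10.9 tcp [0.4876 0.0433 0.2085] tcp_rd [-29.9   0.5 208.5] tip_rd [-38.3   1.  136. ] F [4.4 0.4 2.1]
x_rd [-0.01  -1.    -0.007] z_rd [-0.115  0.008 -0.993]
```

>>> servo_tool([
  [[-0.25,-0.01,-0.4],[0.02,-0.37,0]],
  [[-0.2,-0.01,-0.4],[0.02,-0.37,0]],
  [[-0.2,-0.01,-0.35],[0.02,-0.37,0]],
])

```text
clock: 11.2
tool_pos: [0.4663, 0.0422, 0.1768]
tcp_rot: [-2.261, 2.158, -0.009]
wrist_force: [4.1, 0.2, 4.0]
width: 0.0003
```

```bash
python3 -c "
from h import *
st()
s=r.snapshot('side');cv2.imwrite('pics/side4.png',cv2.resize(s['img'][100:280,130:370],(720,540))[:,:,::-1])"
```

```text
t 11.2 tcp [0.4663 0.0422 0.1768] tcp_rd [-51.3   0.5 176.8] tip_rd [-50.2   1.  103.8] F [4.1 0.2 4. ]
x_rd [-0.009 -1.    -0.007] z_rd [ 0.016  0.007 -1.   ]
```

View pics/side4.png

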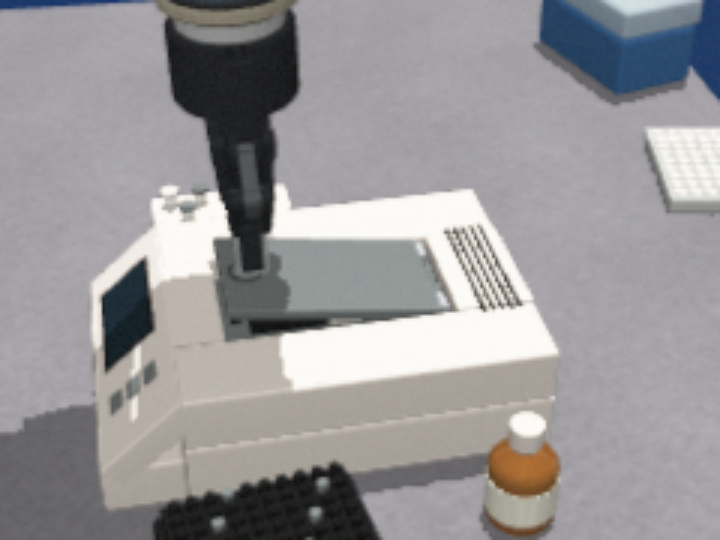

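The lid is nearly down, and the fingertip is on the thumb mark at (250,270). I'll press on.

>>> servo_tool([
  [[-0.1,0,-0.25],[0,0,0]],
  [[-0.1,0,-0.2],[0,0,0]],
  [[0,0,-0.15],[0,0,0]],
])

```text
clock: 11.55
tool_pos: [0.459, 0.0421, 0.1592]
tcp_rot: [-2.259, 2.156, -0.013]
wrist_force: [-0.6, -0.8, 3.0]
width: -0.0001
```

>>> servo_tool([
  [[0,0,-0.08],[0,0,0]],
])

```text
clock: 11.65
tool_pos: [0.4589, 0.0421, 0.1565]
tcp_rot: [-2.26, 2.157, -0.012]
wrist_force: [0.5, -0.7, 3.6]
width: -0.0
```

>>> servo_tool([
  [[0,0,-0.08],[0,0,0]],
])

```text
clock: 11.75
tool_pos: [0.459, 0.0421, 0.1539]
tcp_rot: [-2.26, 2.157, -0.012]
wrist_force: [-0.1, -0.9, 4.9]
width: -0.0003
```

>>> servo_tool([
  [[0,0,-0.07],[0,0,0]],
])

```text
clock: 11.85
tool_pos: [0.4591, 0.0421, 0.1517]
tcp_rot: [-2.26, 2.157, -0.011]
wrist_force: [-4.5, -1.0, 18.0]
width: -0.0
```

>>> servo_tool([
  [[0,0,-0.06],[0,0,0]],
])

```text
clock: 11.95
tool_pos: [0.4592, 0.0421, 0.1507]
tcp_rot: [-2.261, 2.157, -0.011]
wrist_force: [-12.1, -0.6, 40.2]
width: -0.0
```

Bottomed out, and harder than needed on that last step. Releasing now.

>>> servo_tool([
  [[0,0,0.6],[0,0,0]],
  [[-0.5,0,1],[0,0,0]],
  [[-1,0,1],[0,0,0]],
  [[-1,0,0.5],[0,0,0]],
  [[0,0,0],[0,0,0]],
])

```text
clock: 12.45
tool_pos: [0.3808, 0.0422, 0.2447]
tcp_rot: [-2.264, 2.16, -0.003]
wrist_force: [-0.1, 0.5, -0.5]
width: 0.0001
```

>>> servo_tool([
  [[0,0,0],[0,0,0]],
  [[0,0,0],[0,0,0]],
  [[0,0,0],[0,0,0]],
  [[0,0,0],[0,0,0]],
  [[0,0,0],[0,0,0]],
])

```text
clock: 12.95
tool_pos: [0.3821, 0.0422, 0.2429]
tcp_rot: [-2.265, 2.162, 0.0]
wrist_force: [-0.5, -0.0, -0.4]
width: 0.0001
```

Run:
```python
from h import *
st()
for n in ('top','side'):
    s=r.snapshot(n);Q=(world(s)-O)@RY*1000;x,y,z=np.moveaxis(Q,-1,0)
    for a,b in ((-65,-45),(-20,20),(40,60)):
        k=(abs(y)<35)&(x>a)&(x<b)&(z>30)&(z<240)
        print(n,a,k.sum(),np.percentile(z[k],[10,50,90]).round(1) if k.any() else '')
    save(s,'end_'+n)
a,b=cv2.imread('pics/end_top.png'),cv2.imread('pics/end_side.png')
cv2.imwrite('pics/end.png',np.hstack([cv2.resize(a[130:310,130:370],(400,300)),cv2.resize(b[100:280,130:370],(400,300))]))
```

```text
t 12.95 tcp [0.3821 0.0422 0.2429] tcp_rd [-135.3    5.3  242.9] tip_rd [-134.7    5.8  169.9] F [-0.5 -0.  -0.4]
x_rd [-0.009 -1.    -0.008] z_rd [ 0.008  0.007 -1.   ]
top -65 316 [83.1 84.9 86.9]
top -20 616 [82.9 84.7 86.6]
top 40 300 [82.9 84.6 86.5]
side -65 210 [84.3 85.5 86.7]
side -20 406 [84.2 85.3 86.3]
side 40 199 [84.  85.1 86.1]
```

View pics/end.png

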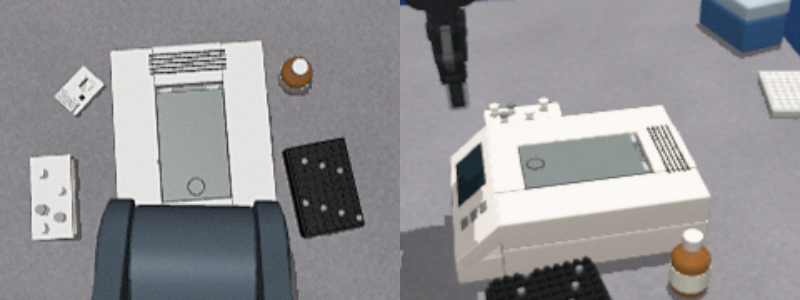

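The lid is latched flush at about 85 mm along its whole length a second after release. The robot is clear and the bystanders have not moved.

```bash
python3 -c "
from bench import r
print(r.sign_off())"
```

```text
the job is handed in; nothing more can be done
None
```

The cartridge is pushed home and the lid is latched shut again. I handed the job in at about 13 s of the 53 s allowed; the hand-in gives no verdict.

- **Opening:** I pressed the lid at the thumb mark to 15 N. It popped open and stood upright.
- **Cartridge:** It started about 15 mm short. I pushed it along the bay until it met a firm stop at 15 N. Both camera views then showed its tail at about x = 0 and its top flat at about 59 mm. The side view read the same again just before I closed the lid.
- **Closing:** I swung the lid down from behind and pressed it to the bottom. It reads flush at 85 mm along its whole length after release.
- **Bystanders and robot:** In the last picture the spare cartridge, rack, tip box and bottle look unmoved, judged by eye, not measured. The robot touches nothing.

**Closing press too hard:** The last small step reached 40 N at the fingertips, against the 15 N given as safe for the lid. It lasted one step and I saw no effect. The 40 N limit is for the arm and gripper body, and only the fingertips were meant to be touching.

The cartridge could not be seen once the lid was shut, so its final position rests on the readings from before closing.

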